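# Nest the mixing beakers in the clamp pot and set the clamp screw

### The arm

A 7-joint arm with a two-finger parallel gripper is mounted at the origin on the work surface. World frame = base frame: x ahead of the robot, y to its left, z up, the work surface at z = 0. Lengths are in mm, angles in rad, forces in N, time in s.
With the tool pointing down it reaches from about 400 to 900 mm from the base axis. Payload 5.6 kg.
Tool frame: the origin (TCP) lies midway between the tips of the shut fingers; the grasp point (between the pads) lies 19 mm behind it; z points along the fingers, y is the line along which they close (so a half turn about z gives the same grasp; the last joint's range is limited). The gripper opens to 92 mm and grips with 3 to 60 N. Pads are 20 mm wide; open, the fingers measure 128 mm over their backs; the gripper's body (75 mm by 189 mm) begins 69 mm behind the grasp point.
Start: joints at [1.259, 0.468, -0.012, 1.603, 0.006, 1.071, -0.056], TCP at [172.581, -626.678, 214.592] pointing down, gripper open.
Joint ranges: [-2.53, 2.53], [-0.31, 2.02], [-1.57, 1.55], [0.28, 2.44], [-1.29, 4.43], [0.15, 1.84], [-2.92, 2.92]. Speed limits (rad/s): [2.57, 2.57, 3.14, 3.14, 3.14, 3.14, 3.14].

### API

Orientations are given as a rotation vector (axis times angle).
In Python, from cell import robot, grip, kin, viewer gives the robot as it stands. Calls block until the motion is done:
- robot.movep(position, orientation): joint-space move of the TCP to a pose.
- robot.servo_line(position, feed=150, rotation=None): straight line of the TCP; rotation=None keeps the orientation; feed is the mean speed in mm/s.
- robot.goto_joints(angles): joint-space move.
- grip(opening, newtons=None): opening from 0.0 (shut) to 1.0 (fully open); newtons is the grip in N (None keeps the last); returns when the fingers have stopped.
- robot.hold(seconds).
- kin.ik(position, orientation): joint angles nearest the present ones, or None.
- robot.observe(): the state.
- viewer.read_camera(name): name is "side" or "top"; returns the picture (480x640x3 uint8, red, green, blue); there is no depth.
- viewer.camera_info(name): a dict with "camera_matrix" (3x3 intrinsics, pixels), "k1" (the pictures are not rectified: a ray, as slopes to the right and down, at radius r is drawn at 1 + k1 r^2 times it, then the intrinsics apply), "R" (3x3) and "t" (3): a world point X has camera coordinates R X + t. Camera axes: x right, y down, z forward; pixel columns grow to the right and rows downward; lengths in mm; the calibration is good to about 2 mm. A picture is of the moment at which its call begins. camera_info takes no time and is no camera call.
A pose or a line that the arm cannot do raises robot.IKError and nothing moves.
- robot.job_done(): hands the job in; it is judged then, once.
Trained networks look in the newest picture that a camera, given by its name, has taken for a name from the list of things; names that differ only in an ending like _2 or _b are one class to them, and where a whole thing is asked for, a point or a joint stands for the part that bears it (a point fixed in the world has none). Each returns a list of dicts, best first, with "confidence" (0 to 1); they miss things now and then, are a little off and sometimes report something else, mostly with a low value. They report only what shows in the picture. A call takes as long as a camera call. They do not tell look-alikes from the thing itself.
- viewer.silhouettes(name, camera): "mask" (480x640 bool, what is visible of it).
- viewer.pinpoint(name, camera): "at" ([x, y, z] in mm, in the coordinates of the camera as it stood for that picture, good to about 4 mm: a listed point, or the origin of a listed thing).
The state is a dict: "t": time; "joints": joint angles; "joint_velocities": joint speeds; "joint_torque": joint torques, N m; "tcp_pos": TCP position; "tcp_rot": TCP orientation; "contact_force": force on the tool from outside, world axes, zero at the start; "wrist_torque": the same for the moment, N m; "grip_width": opening from 0.0 (shut) to 1.0 (fully open); "grip_force": force on a finger pad.
Only numpy, scipy, OpenCV 4.12 (cv2) and the standard library are available. Lean on these libraries where they do the work, as an engineer would, in place of code of your own. Each camera call takes 0.05 s, during which the arm holds its last target. There are 200 camera calls.

### The job

Nest the two loose white beakers in the steel pot of the clamping stand in size order: the wide one inside the pot, the narrow one inside the wide one, each standing upright on the bottom of the one around it and let go. Then turn the stand's brass wing screw clockwise until it seats, back it off a quarter turn, and finish there with the wing still held in the fingers so that it cannot creep. Leave the other things on the bench where they are.

Things in the scene. Friction and masses are not known exactly. Their poses are not given: they have to be found in the camera images.
- wide_beaker: the wide loose beaker: white plastic, open top, slightly tapered: outer diameter 58 at the foot and 64 at the rim, 82 tall, wall 4, floor 5 thick. Origin: centre of its underside; z up. It weighs roughly 80 g and stands upright on the table to the robot's left at the start.
- narrow_beaker: the narrow loose beaker: white plastic, open top, slightly tapered: outer diameter 38 at the foot and 42 at the rim, 107 tall, wall 3, floor 5 thick. Origin: centre of its underside; z up. It weighs roughly 60 g and stands upright on the table to the robot's left at the start.
- pot_in (a point): centre of the steel pot's inner floor, 26 above the table; z up, y along the stand away from the screw. The pot, a straight open cylinder, inner diameter 76, outer 84, rim 52 above this point, is fixed on the grey plate of the stand (120 x 250 x 18, bolted down). Nested, the wide beaker's rim stands 30 above the pot's rim, and the narrow one's 30 higher again.
- wing: brass wing of the clamp's screw, 50 long (x), 12 thick (y), 36 high (z); grip it across its thickness. Origin: its centre, on the vertical screw axis, 94 above the table, 130 from the pot's axis at the stand's other end. It turns but does not rise or sink (the steel toe below does). Below it: a collar (diameter 18, top at 76) and a dark bridge 66 x 44, top at 68.
- screw_turn (a joint): turn of the wing screw in rad: grows as the screw is turned clockwise seen from above; it seats (hard stop, the toe down on the pot's foot) at 4.5; 0 is fully slack. It starts between 1.9 and 3.4, turns against a friction of about 0.05 N m and stays where it is left. A quarter turn is 1.571.
- tin: plain metal paint tin with a paper label, diameter 76, 85 tall; a bystander (sizes in mm). Origin: centre of its underside
- jar: lidded glass jar, diameter 66, 80 tall; a bystander (sizes in mm). Origin: centre of its underside
- bottle: white plastic bottle, diameter 66, 190 tall; a bystander (sizes in mm). Origin: centre of its underside
- tape_roll: roll of masking tape lying flat, diameter 90, 24 high; a bystander (sizes in mm). Origin: centre of its underside
- brush: paint brush lying on the table, 200 long; a bystander (sizes in mm). Origin: under its middle
- spatula: spatula lying on the table, 280 long; a bystander (sizes in mm). Origin: under its middle
- tin_lid: flat steel tin lid, diameter 80, 8 thick, lying on the table; a bystander (sizes in mm). Origin: centre of its underside
Not all that is in view belongs to the job. Leave any brown or turquoise look-alike of the narrow_beaker alone.

How it is judged:
By the outcome, as a careful person would: the job done as asked, in the order asked, and still so for the second after the job is handed in, while the arm keeps its last pose, push and grip.
It also fails if it takes over 67 s, if anything falls off the work surface, if the arm or the gripper's body presses on something with over 40 N, if the wrist force passes 120 N, or if a joint passes its speed limit or range.

## Working session

There is one attempt and no reset: what is moved stays moved. The work goes in short steps, each a Python script; the robot and the scene stay as the last script left them, time stands still between calls to the robot, and variables do not carry over. Pictures are saved under pics/ and viewed, at most 10 in all, crops included, and the job is handed in when it is done.

```bash
ls; mkdir -p pics; cat > h.py <<'E'
import numpy as np, cv2
from cell import robot, grip, kin, viewer
def snap(cam,fn=None):
    im=viewer.read_camera(cam)
    if fn: cv2.imwrite('pics/'+fn,cv2.cvtColor(im,cv2.COLOR_RGB2BGR))
    return im
def w(cam,p):
    i=viewer.camera_info(cam); return np.array(i['R']).T@(np.array(p)-np.array(i['t']))
def proj(cam,X):
    i=viewer.camera_info(cam); c=np.array(i['R'])@np.array(X,float)+np.array(i['t']); s=c[:2]/c[2]
    s=s*(1+i['k1']*(s@s)); K=np.array(i['camera_matrix']); return (K@[s[0],s[1],1])[:2]
def unproj(cam,px,z):
    i=viewer.camera_info(cam); K=np.array(i['camera_matrix']); d=np.linalg.solve(K,[px[0],px[1],1])[:2]; s=d.copy()
    for _ in range(20): s=d/(1+i['k1']*(s@s))
    R=np.array(i['R']); o=-R.T@np.array(i['t']); r=R.T@np.array([s[0],s[1],1]); return o+r*(z-o[2])/r[2]
E
python3 - <<'E'
from h import *
np.set_printoptions(precision=1,suppress=True)
for c in('top','side'):
    snap(c,c+'0.png'); i=viewer.camera_info(c); print(c,-np.array(i['R']).T@np.array(i['t']),i['k1'])
    for n in('wide_beaker','narrow_beaker','pot_in','wing','tin','jar','bottle','tape_roll'):
        for d in viewer.pinpoint(n,c)[:4]:
            X=w(c,d['at']); print(n,X,round(d['confidence'],2),proj(c,X))
print(robot.observe())
E
```

```text
pics
top [ 396.   -49.2 1233.6] -0.0024513788407116944
wide_beaker [455.5 141.9   0.5] 0.86 [246.6 265.9]
narrow_beaker [542.3 404.1   1.3] 0.97 [133.9 226.2]
narrow_beaker [562.  322.1   0.3] 0.74 [170.  218.3]
narrow_beaker [496.5 265.    1.1] 0.62 [193.3 247. ]
narrow_beaker [471.3 376.8   0.5] 0.58 [144.1 257.3]
wing [ 572.3 -222.1   93.8] 0.47 [413.7 210.9]
wing [565.3 321.4  -0. ] 0.2 [170.4 216.9]
wing [ 519.4 -431.8   -0.1] 0.16 [500.6 241.6]
tin [670.9 194.5   0.1] 0.89 [227.1 172.5]
jar [684.3 325.4  -0.8] 0.71 [171.4 166.3]
bottle [458.2 143.7   1.3] 0.69 [245.8 264.7]
bottle [773.   -6.8  -2. ] 0.67 [314.7 131. ]
tape_roll [681.8  80.    2.3] 0.9 [276.4 168.3]
side [-11.7 827.1 779.1] -0.09740157189404935
wide_beaker [463.4 142.1   2.6] 0.93 [299.  317.8]
narrow_beaker [562.5 323.3  -5.3] 0.91 [215.  350.3]
narrow_beaker [549.8 400.   -0.7] 0.91 [194.2 373.9]
narrow_beaker [471.6 370.6  -0.2] 0.78 [232.3 381.3]
narrow_beaker [498.5 259.8  -0.6] 0.75 [255.9 343.2]
pot_in [544.8 -96.4  25.1] 0.63 [323.7 250.2]
pot_in [684.2  77.3   2.2] 0.27 [243.8 271.8]
wing [ 573.7 -225.1   93.6] 0.66 [339.5 206. ]
tin [667.1 194.3  -1.4] 0.79 [218.7 299.4]
jar [686.6 327.3  -0.7] 0.69 [173.4 327.5]
jar [461.  140.   -0.2] 0.35 [300.4 318.5]
bottle [544.9 -96.9  26.6] 0.65 [323.8 249.6]
bottle [773.8  -7.9   1.2] 0.62 [238.7 246.2]
tape_roll [685.   78.5   0.6] 0.69 [243.3 272.4]
{'t': 0.9, 'joints': array([ 1.3,  0.5, -0. ,  1.6,  0. ,  1.1, -0.1]), 'joint_velocities': array([ 0., -0., -0., -0.,  0.,  0., -0.]), 'joint_torque': array([ -0. , -52. ,  -0. , -24.4,  -0.1,   0. ,   0. ]), 'tcp_pos': array([ 172.6, -626.7,  214.6]), 'tcp_rot': array([ 3.1,  0.4, -0. ]), 'contact_force': array([ 0.2, -0.1,  0.5]), 'wrist_torque': array([-0.,  0., -0.]), 'grip_force': 0.0, 'grip_width': 0.9961137102549781}
```

View pics/top0.png

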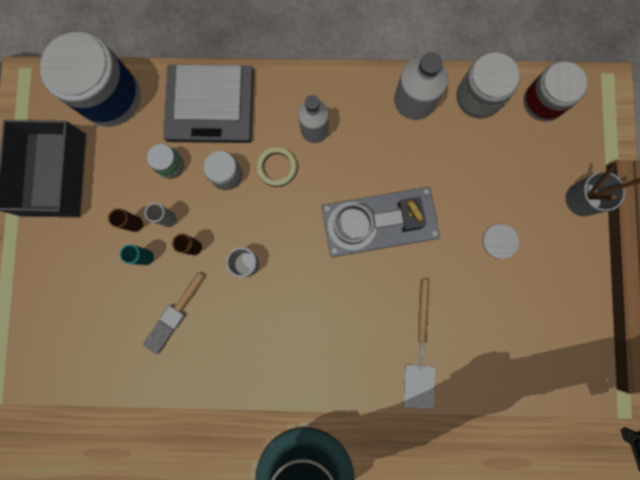

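View pics/side0.png

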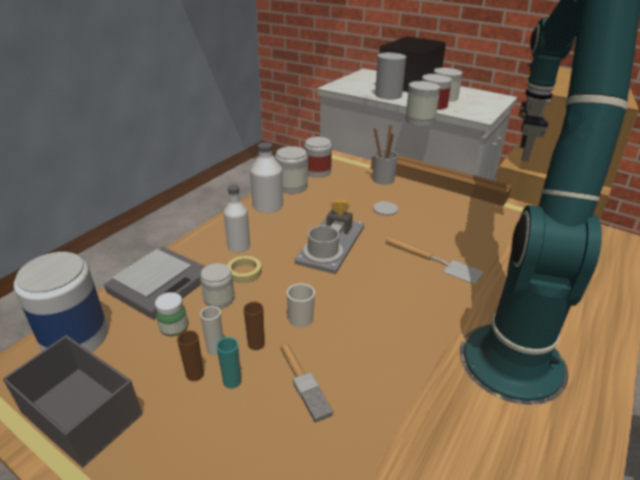

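```bash
python3 - <<'E'
import cv2,numpy as np
a=cv2.imread('pics/top0.png');s=cv2.imread('pics/side0.png')
l=cv2.resize(s[250:410,160:360],None,fx=3,fy=3,interpolation=2)
b=cv2.resize(a[140:240,360:440],None,fx=2.4,fy=2.4,interpolation=2)
c=cv2.resize(a[190:290,110:190],None,fx=2,fy=2.4,interpolation=2)
o=np.zeros((480,792,3),np.uint8);o[:,:600]=l;o[:240,600:]=b[:,:192];o[240:,600:760]=c
cv2.imwrite('pics/c1.png',o)
E
```

```text
(no output)
```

View pics/c1.png

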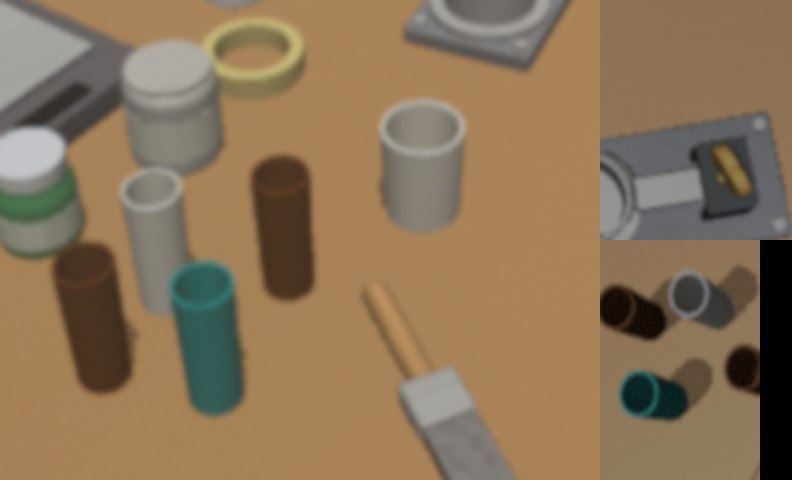

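Candidates for the narrow beaker:
- White at side (212,330), top (155,213).
- Brown at side (190,355) and (255,325).
- Turquoise at side (229,362).

I choose the white one, at about (562,323). The only wide white beaker is at side (300,305), top (242,262). The lidded jar at (217,285) is not it. The pot is at top (352,225). The wing is at top (413,211), turned about 30° from x.

```bash
cat >> h.py <<'E'
from scipy.spatial.transform import Rotation as Ro
def rv(yaw): return (Ro.from_euler('z',yaw)*Ro.from_euler('x',np.pi)).as_rotvec()
def st(m=''):
    o=robot.observe(); print(m,'t%.1f'%o['t'],np.round(o['tcp_pos'],1),'w%.3f gf%.1f'%(o['grip_width'],o['grip_force']),'F',np.round(o['contact_force'],1),'T',np.round(o['wrist_torque'],2),'j7 %.2f'%o['joints'][6]); return o
POT=np.array([545,-96.5]); WING=np.array([573,-223.5])
E
python3 - <<'E'
from h import *
im=cv2.cvtColor(cv2.imread('pics/top0.png'),cv2.COLOR_BGR2HSV)[195:230,398:430]
m=((im[...,1]>120)&(im[...,2]>60)).astype(np.uint8)
ys,xs=np.nonzero(m); P=np.array([unproj('top',(x+398,y+195),112)[:2] for x,y in zip(xs,ys)])
c=P.mean(0);u,s,v=np.linalg.svd(P-c); print('wing',len(P),c,s,np.degrees(np.arctan2(v[0,1],v[0,0])))
for n,p in(('wide',(459.5,142,60)),('nar',(562.3,322.7,85)),('pot',(545,-96.5,90)),('wing',(573,-223.5,82))):
    for y in range(-180,180,30):
        q=kin.ik(p,rv(np.radians(y))); print(n,y,None if q is None else np.round(q,2)[[0,6]],end=' ')
    print()
E
```

```text
wing 177 [ 570.01587902 -220.42586204] [169.30406672  65.56579776] -150.07901116076522
wide -180 [0.51 0.4 ] wide -150 [0.49 0.95] wide -120 [0.59 1.33] wide -90 [0.59 1.85] wide -60 [-1.07 -2.33] wide -30 [ 0.12 -2.87] wide 0 [ 0.15 -2.37] wide 30 [ 0.23 -1.92] wide 60 [ 0.38 -1.55] wide 90 [ 0.47 -1.12] wide 120 [ 0.49 -0.62] wide 150 [ 0.5  -0.11] 
nar -180 [0.1  0.38] nar -150 [0.13 0.86] nar -120 [0.2  1.28] nar -90 [0.2  1.81] nar -60 [0.2  2.33] nar -30 [-1.03 -2.25] nar 0 [-0.06 -2.59] nar 30 [-0.1  -2.04] nar 60 [-0.07 -1.54] nar 90 [ 0.03 -1.12] nar 120 [ 0.05 -0.62] nar 150 [ 0.07 -0.12] 
pot -180 [0.65 1.26] pot -150 [1.   1.38] pot -120 [1.   1.91] pot -90 [-0.77 -2.11] pot -60 [ 0.16 -2.54] pot -30 [ 0.25 -2.08] pot 0 [ 0.34 -1.62] pot 30 [ 0.42 -1.16] pot 60 [ 0.51 -0.71] pot 90 [ 0.57 -0.24] pot 120 [0.63 0.24] pot 150 [0.65 0.74] 
wing -180 [0.79 1.48] wing -150 [1.13 1.62] wing -120 [1.13 2.14] wing -90 [ 0.18 -2.71] wing -60 [ 0.27 -2.26] wing -30 [ 0.35 -1.8 ] wing 0 [ 0.45 -1.36] wing 30 [ 0.53 -0.91] wing 60 [ 0.61 -0.45] wing 90 [0.68 0.01] wing 120 [0.75 0.47] wing 150 [0.75 0.99]
```

```bash
python3 - <<'E'
from h import *
Y=np.radians(150); x,y=459.5,142
robot.movep([x,y,240],rv(Y)); st('above')
grip(0.95,20)
robot.servo_line([x,y,58],feed=150); st('at')
grip(0.0,20); st('grip')
robot.servo_line([x,y,190],feed=150); o=st('lift')
for c in('side','top'):
    snap(c,f'lift_{c}.png')
    for d in viewer.pinpoint('wide_beaker',c)[:2]: print(c,w(c,d['at'])-o['tcp_pos'],d['confidence'])
E
```

```text
above t3.8 [459.9 141.2 239.9] w0.998 gf0.0 F [ 0.8  0.8 -0.5] T [ 0.04 -0.11 -0.02] j7 0.30
at t5.4 [460.  142.2  58.6] w0.949 gf0.0 F [0.9 1.  0.4] T [ 0.03 -0.15  0.  ] j7 0.04
grip t5.9 [459.7 141.8  58.3] w0.680 gf20.0 F [-1.1 -1.3  4.1] T [-0.23 -0.05  0.03] j7 0.04
lift t7.0 [459.  141.6 189.2] w0.684 gf20.0 F [ 0.6 -0.4 -1.8] T [-0.01 -0.15  0.01] j7 0.23
side [ -1.31702957  -0.22940991 -59.0279626 ] 0.83
```

```bash
python3 - <<'E'
from h import *
Y=np.radians(150); x,y=POT
robot.movep([x,y,190],rv(Y)); st('above')
robot.servo_line([x,y,100],feed=120); st('in')
for z in np.arange(96,82,-2):
    robot.servo_line([x,y,z],feed=40); o=st('z')
    if o['contact_force'][2]>4: break
grip(0.95,20); st('rel')
robot.servo_line([x,y,210],feed=200)
robot.movep([562.3,322.7,240],rv(Y)); st('nar')
grip(0.66)
for c in('side','top'):
    im=snap(c)
    for d in viewer.pinpoint('wide_beaker',c)[:2]: print(c,w(c,d['at']),d['confidence'])
    if c=='side':
        cv2.imwrite('pics/p1.png',cv2.resize(cv2.cvtColor(im[160:280,280:400],cv2.COLOR_RGB2BGR),None,fx=4,fy=4,interpolation=2))
    else: cv2.imwrite('pics/p2.png',cv2.resize(cv2.cvtColor(im[170:270,310:450],cv2.COLOR_RGB2BGR),None,fx=5,fy=5,interpolation=2))
E
```

```text
above t8.2 [544.7 -94.4 190.1] w0.682 gf20.0 F [ 0.   0.5 -0.9] T [ 0.07 -0.15 -0.03] j7 0.68
in t9.1 [545.6 -96.2 100.6] w0.680 gf20.0 F [ 0.5  0.3 -0.5] T [ 0.05 -0.16 -0.02] j7 0.59
z t9.3 [545.1 -96.7  96.2] w0.683 gf20.0 F [ 0.6  0.4 -0.5] T [ 0.05 -0.17 -0.04] j7 0.59
z t9.6 [544.9 -96.5  94. ] w0.681 gf20.0 F [ 0.2 -0.2 -0.8] T [-0.02 -0.14 -0.01] j7 0.58
z t9.8 [544.9 -96.5  91.9] w0.682 gf20.0 F [ 0.2  0.7 -0.7] T [ 0.03 -0.14  0.  ] j7 0.58
z t10.1 [544.9 -96.5  89.9] w0.682 gf20.0 F [-0.4 -0.5 -0.6] T [ 0.03 -0.17 -0.01] j7 0.58
z t10.3 [544.9 -96.5  87.9] w0.683 gf20.0 F [-0.6  0.1 -1.2] T [ 0.03 -0.17 -0.02] j7 0.58
z t10.6 [544.9 -96.5  85.9] w0.685 gf20.0 F [-0.4  0.  -0.8] T [ 0.02 -0.14  0.  ] j7 0.57
z t10.8 [545.4 -96.5  84.3] w0.683 gf20.0 F [-0.3  0.6  2.2] T [ 0.01 -0.16 -0.  ] j7 0.57
rel t11.3 [544.9 -96.5  83.9] w0.953 gf0.0 F [-0.1 -0.6  0.4] T [-0.05 -0.16 -0.01] j7 0.57
nar t13.7 [563.2 321.  239.5] w0.953 gf0.0 F [-1.  -0.7  0.2] T [ 0.03 -0.12  0.05] j7 0.04
side [549.3513053  -95.90345377  23.93518305] 0.91
top [542.3277638  -95.34254194  28.12501039] 0.67
```

View pics/p2.png

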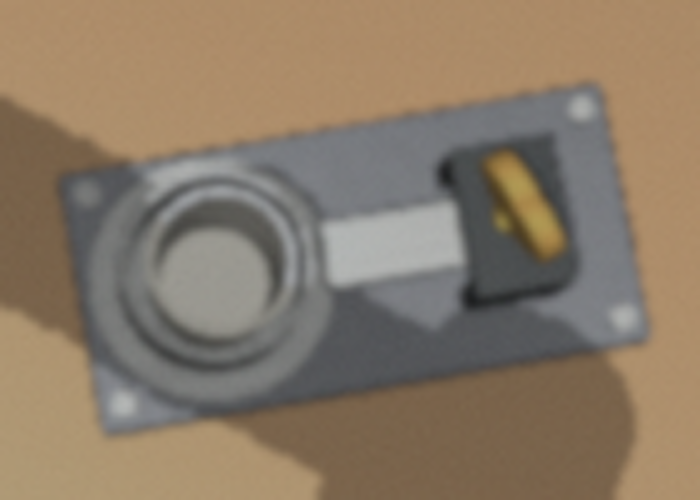

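The wide beaker stands upright in the pot, with its rim centred at about top (354,223). The wing is undisturbed at (415,211). Next I pick up the narrow one.

```bash
python3 - <<'E'
from h import *
print('rim',unproj('top',(354,223.6),108))
Y=np.radians(150); x,y=562.3,322.7
robot.servo_line([x,y,83],feed=130); st('at')
grip(0.0,20); st('grip')
robot.servo_line([x,y,245],feed=180); o=st('lift')
for c in('side','top'):
    snap(c)
    for d in viewer.pinpoint('narrow_beaker',c)[:4]: print(c,w(c,d['at'])-o['tcp_pos'],d['confidence'])
E
```

```text
rim [541.69809214 -96.02088832 108.        ]
at t15.8 [562.8 323.2  84. ] w0.660 gf0.0 F [ 0.5  1.  -0. ] T [-0.02 -0.19 -0.03] j7 -0.06
grip t16.2 [562.5 322.7  83.4] w0.438 gf20.0 F [ 0.3 -1.2  3.3] T [-0.15 -0.08 -0.03] j7 -0.06
lift t17.3 [561.9 322.1 243.7] w0.443 gf20.0 F [-0.1  0.6 -0.4] T [ 0.02 -0.13  0.03] j7 0.04
side [ -0.84465465   1.0009868  -88.93224068] 0.95
side [ -63.66517126  -60.95751277 -243.94661751] 0.91
side [ -89.10331475   45.67679327 -245.53269162] 0.86
side [ -12.3084579    82.80312452 -240.07141985] 0.77
```

```bash
python3 - <<'E'
from h import *
Y=np.radians(150); x,y=545,-96.2
robot.movep([x,y,235],rv(Y)); st('above')
robot.servo_line([x,y,198],feed=100); st('in')
for z in np.arange(190,112,-6 ):
    z=max(z,114); robot.servo_line([x,y,z],feed=70); o=st('z')
    F=o['contact_force']
    if F[2]>4 or np.hypot(*F[:2])>6: break
E
```

```text
above t19.0 [545.3 -94.8 235.3] w0.441 gf20.0 F [-0.5  0.5 -0.9] T [ 0.01 -0.11 -0.01] j7 0.72
in t19.6 [545.1 -95.7 197.8] w0.440 gf20.0 F [ 0.4 -0.  -1. ] T [-0.02 -0.15  0.03] j7 0.68
z t19.8 [544.9 -96.3 189.8] w0.442 gf20.0 F [-0.7  0.2 -0.8] T [ 0.05 -0.16 -0.01] j7 0.68
z t20.1 [544.8 -96.3 183.7] w0.441 gf20.0 F [-0.9 -0.   0.2] T [ 0.02 -0.16 -0.05] j7 0.67
z t20.3 [544.7 -96.2 177.6] w0.440 gf20.0 F [-0.5 -0.1 -0.7] T [ 0.05 -0.15 -0.05] j7 0.66
z t20.6 [544.7 -96.2 171.6] w0.440 gf20.0 F [-0.6 -0.4  0.3] T [-0.03 -0.08 -0.07] j7 0.66
z t20.8 [544.7 -96.2 165.6] w0.442 gf20.0 F [ 0.9 -0.1 -0. ] T [ 0.01 -0.17  0.04] j7 0.65
z t21.1 [544.7 -96.2 159.6] w0.444 gf20.0 F [-0.6 -0.5 -0.3] T [-0.02 -0.14 -0.02] j7 0.65
z t21.3 [544.7 -96.2 153.6] w0.442 gf20.0 F [-0.5  0.  -0. ] T [-0.02 -0.16  0.03] j7 0.64
z t21.6 [544.7 -96.2 147.6] w0.439 gf20.0 F [-0.  -0.7 -0.8] T [ 0.04 -0.15 -0.01] j7 0.63
z t21.8 [544.7 -96.2 141.6] w0.443 gf20.0 F [ 0.2 -0.2 -0.1] T [-0.03 -0.11 -0.02] j7 0.63
z t22.1 [544.7 -96.2 135.6] w0.439 gf20.0 F [ 0.2 -0.  -0.2] T [ 0.   -0.15 -0.01] j7 0.62
z t22.3 [544.7 -96.2 129.6] w0.442 gf20.0 F [-0.2 -0.1 -1.1] T [-0.02 -0.13  0.03] j7 0.62
z t22.6 [544.7 -96.2 123.6] w0.441 gf20.0 F [-1.   0.6 -0.1] T [-0.03 -0.13  0.  ] j7 0.61
z t22.8 [544.7 -96.2 117.6] w0.440 gf20.0 F [-0.9  0.1  0.2] T [-0.04 -0.16 -0.08] j7 0.60
```

```bash
python3 - <<'E'
from h import *
x,y=545,-96.2
for z in(115.5,114,113):
    robot.servo_line([x,y,z],feed=40); o=st('z')
    if o['contact_force'][2]>1.8: break
grip(0.62,20); st('rel')
robot.servo_line([x,y,225],feed=180)
x,y=572.5,-223.2
robot.movep([x,y,225],rv(np.radians(210))); o=st('wing'); print(np.round(o['joints'],2))
for c in('top','side'):
    im=snap(c)
    for n in('wing','wide_beaker','narrow_beaker'):
        for d in viewer.pinpoint(n,c)[:1]: print(c,n,w(c,d['at']),d['confidence'])
    if c=='side': cv2.imwrite('pics/p3.png',cv2.resize(cv2.cvtColor(im[150:290,270:420],cv2.COLOR_RGB2BGR),None,fx=4,fy=4,interpolation=2))
E
```

```text
z t23.1 [544.9 -96.2 115.4] w0.436 gf20.0 F [-0.2  0.4 -0.9] T [ 0.   -0.15 -0.05] j7 0.60
z t23.3 [545.4 -96.2 114.4] w0.442 gf20.0 F [ 1.2 -0.   2.7] T [-0.03 -0.08  0.02] j7 0.60
rel t23.8 [544.9 -96.2 113.9] w0.621 gf0.0 F [ 0.1 -0.1 -0.4] T [ 0.01 -0.15  0.03] j7 0.60
wing t25.6 [ 572.2 -222.3  224.2] w0.622 gf0.0 F [0.1 1.  0. ] T [ 0.13 -0.12 -0.03] j7 1.82
[ 1.13  0.78 -1.28  1.63  0.77  1.32  1.82]
top wing [ 6.85354674e+02  3.26736557e+02 -6.40027769e-01] 0.49
top wide_beaker [540.72419252 -95.05157006  27.22284935] 0.82
top narrow_beaker [500.68848271 264.95012221  -1.01991083] 0.91
side wing [ 573.4261848  -226.87965061   91.72136187] 0.47
side wide_beaker [547.84618543 -96.87222923  24.68089634] 0.6
side narrow_beaker [548.52114656 403.30083152   0.96036245] 0.9
```

View pics/p3.png

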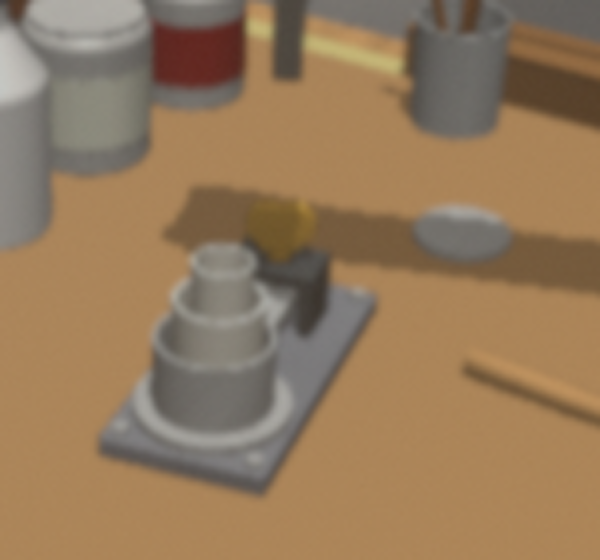

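All three are nested upright, with the pot, wide and narrow rims stepped at about side (324,238), (325,225) and (326,214). Next is the wing.

```bash
python3 - <<'E'
from h import *
x,y=572.5,-223.7; Y=np.radians(210)
robot.servo_line([x,y,130],feed=200); st('a')
robot.servo_line([x,y,83],feed=80); st('b')
grip(0.0,10); o=st('grip10'); print(Ro.from_rotvec(o['tcp_rot']).as_euler('ZYX'),np.round(o['joints'],2))
robot.hold(0.3); st('h')
E
```

```text
a t26.6 [ 573.2 -223.4  130.9] w0.623 gf0.0 F [ 0.6 -0.5  0.6] T [ 0.03 -0.12  0.01] j7 1.75
b t27.3 [ 572.7 -223.5   83.1] w0.619 gf0.0 F [-0.1  0.   0.8] T [ 0.06 -0.13 -0.02] j7 1.72
grip10 t28.1 [ 572.3 -223.1   83. ] w0.131 gf10.0 F [-3.   1.1  0.7] T [ 0.51  0.13 -0.04] j7 1.72
[-2.61758313e+00 -7.90856499e-05  3.14070542e+00] [ 1.06  0.92 -1.13  1.74  0.93  1.12  1.72]
h t28.4 [ 572.3 -223.1   83. ] w0.130 gf10.0 F [-1.5  2.3  2.4] T [ 0.79  0.44 -0.06] j7 1.72
```

```bash
python3 - <<'E'
from h import *
x,y=572.4,-223.4; Y=np.radians(210)
grip(0.0,35); st('g35')
for d in(0.05,0.12,0.2):
    robot.servo_line([x,y,83],feed=60,rotation=rv(Y-d)); o=st(d); print(-(Ro.from_rotvec(o['tcp_rot']).as_euler('ZYX')[0]+2*np.pi-Y),np.round(o['joints'],2))
E
```

```text
g35 t28.6 [ 572.2 -223.1   83. ] w0.126 gf35.0 F [-4.2  3.9  2.3] T [ 1.    0.57 -0.03] j7 1.72
0.05 t28.8 [ 572.3 -223.1   83. ] w0.130 gf35.0 F [-3.9  3.6  3.4] T [ 0.9   0.7  -0.09] j7 1.67
0.048602598481291004 [ 1.06  0.92 -1.13  1.74  0.92  1.12  1.67]
0.12 t29.1 [ 572.3 -223.1   83. ] w0.127 gf35.0 F [-3.8  3.6  3.9] T [ 1.    0.63 -0.03] j7 1.61
0.11774332215550132 [ 1.05  0.91 -1.11  1.74  0.91  1.11  1.61]
0.2 t29.3 [ 572.3 -223.1   83. ] w0.128 gf35.0 F [-2.8  3.8  3. ] T [ 0.96  0.66 -0.03] j7 1.54
0.19698137528867088 [ 1.05  0.9  -1.1   1.74  0.9   1.1   1.54]
```

```bash
python3 - <<'E'
from h import *
x,y=572.4,-223.4; Y=np.radians(210); d=0.2
while d<2.75:
    d+=0.07
    robot.servo_line([x,y,83],feed=100,rotation=rv(Y-d)); o=robot.observe()
    a=Y-2*np.pi-Ro.from_rotvec(o['tcp_rot']).as_euler('ZYX')[0]; a%=2*np.pi
    T=o['wrist_torque']; F=o['contact_force']
    print('%.2f %.3f T%s F%s'%(d,a,np.round(T,2),np.round(F,1)))
    if abs(T[2])>0.2 or np.linalg.norm(F)>25: break
o=st('end'); print(np.round(o['joints'],2))
E
```

```text
0.27 0.266 T[ 1.    0.63 -0.09] F[-2.8  4.2  3.4]
0.34 0.336 T[ 0.95  0.6  -0.04] F[-3.2  4.2  3.3]
0.41 0.406 T[ 1.    0.64 -0.04] F[-4.2  3.1  2.7]
0.48 0.475 T[ 0.93  0.65 -0.03] F[-3.3  4.8  2.6]
0.55 0.545 T[ 1.    0.65 -0.05] F[-3.6  2.7  3.3]
0.62 0.615 T[ 0.93  0.64 -0.08] F[-4.   4.1  2.9]
0.69 0.685 T[ 0.98  0.61 -0.06] F[-3.3  3.9  3.3]
0.76 0.754 T[ 0.96  0.6  -0.09] F[-3.5  3.5  2.9]
0.83 0.824 T[ 0.93  0.6  -0.06] F[-3.6  4.1  3.9]
0.90 0.894 T[ 0.94  0.64 -0.03] F[-3.5  3.5  2.6]
0.97 0.964 T[ 0.89  0.62 -0.06] F[-3.8  3.6  3.3]
1.04 1.034 T[ 0.95  0.66 -0.03] F[-2.7  2.7  3.3]
1.11 1.103 T[ 0.88  0.63 -0.07] F[-3.5  3.7  3.6]
1.18 1.173 T[ 0.91  0.61 -0.07] F[-3.2  3.7  3.5]
1.25 1.243 T[ 0.85  0.67 -0.04] F[-3.3  3.1  2.8]
1.32 1.313 T[0.89 0.61 0.01] F[-4.3  3.7  4.4]
1.39 1.383 T[ 0.94  0.66 -0.08] F[-3.8  3.7  2.6]
1.46 1.453 T[ 0.86  0.7  -0.07] F[-4.3  3.9  2.8]
1.53 1.523 T[ 0.86  0.69 -0.09] F[-3.4  2.8  3.7]
1.60 1.593 T[ 0.86  0.7  -0.06] F[-4.3  3.4  3.9]
1.67 1.663 T[ 0.87  0.69 -0.06] F[-3.   3.7  3.1]
1.74 1.730 T[0.73 0.69 0.72] F[-4.1  3.7  4. ]
end t34.8 [ 572.2 -223.4   83. ] w0.130 gf35.4 F [-4.1  3.7  4. ] T [0.73 0.69 0.72] j7 0.18
[ 0.88  0.73 -0.8   1.75  0.64  0.94  0.18]
```

```bash
python3 - <<'E'
from h import *
x,y=572.4,-223.4; Y=np.radians(210); d=1.74
while d>1.6:
    d-=0.012
    robot.servo_line([x,y,83],feed=100,rotation=rv(Y-d)); o=robot.observe()
    a=(Y-2*np.pi-Ro.from_rotvec(o['tcp_rot']).as_euler('ZYX')[0])%(2*np.pi)
    print('%.3f %.3f Tz %.2f w%.3f'%(d,a,o['wrist_torque'][2],o['grip_width']))
    if o['wrist_torque'][2]<0.0: break
E
```

```text
1.728 1.720 Tz 0.61 w0.128
1.716 1.708 Tz 0.41 w0.131
1.704 1.697 Tz 0.20 w0.129
1.692 1.686 Tz 0.01 w0.126
1.680 1.674 Tz -0.03 w0.127
```

```bash
python3 - <<'E'
from h import *
x,y=572.4,-223.4; Y=np.radians(210)
for d in np.linspace(1.68,0.117,24)[1:]:
    robot.servo_line([x,y,83],feed=100,rotation=rv(Y-d)); o=robot.observe()
    if abs(o['wrist_torque'][2])>0.3: print('torque',d,o['wrist_torque']); break
robot.hold(0.3); o=st('end'); print((Y-2*np.pi-Ro.from_rotvec(o['tcp_rot']).as_euler('ZYX')[0])%(2*np.pi))
im=snap('side'); snap('top','p5.png')
cv2.imwrite('pics/p4.png',cv2.resize(cv2.cvtColor(im[120:300,160:430],cv2.COLOR_RGB2BGR),None,fx=2.9,fy=2.9,interpolation=2))
E
```

```text
end t42.1 [ 572.3 -223.1   83. ] w0.130 gf35.0 F [-4.4  3.9  4.5] T [1.03 0.82 0.05] j7 1.62
0.11136373996674154
```

View pics/p4.png

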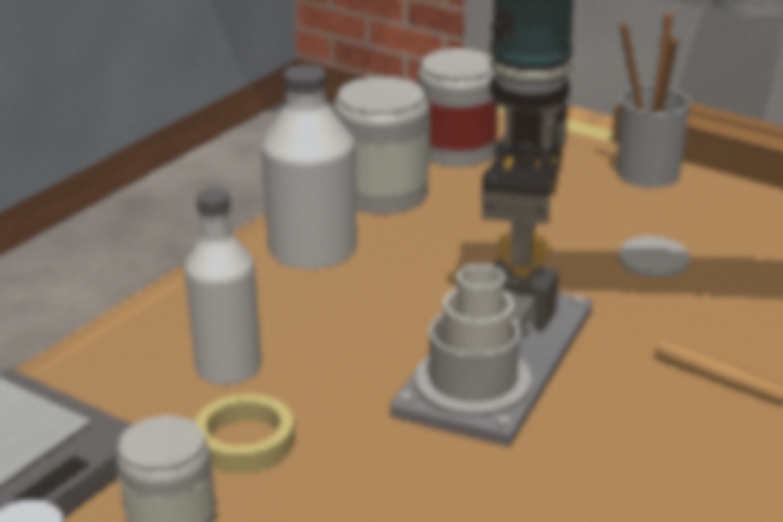

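The nest stands at about side (322,245), and the wing is held in the fingers at about (341,206). The backoff measures 1.575 rad, so I hand it in.

```bash
python3 -c "
from h import *
print(robot.job_done())"
```

```text
the job is handed in; nothing more can be done
None
```

I handed the job in at about 42 s: both beakers are nested upright in the pot, and the wing screw was seated, backed off 1.575 rad (a quarter turn is 1.571) and is still held in the fingers; the other bench items were not touched.

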